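# Fit the clamp lever on a tube-rack station's splined shaft and clamp the rack

## Robot

A 6-joint arm with a two-finger parallel gripper is mounted at the origin on the work surface. World frame = base frame: x ahead of the robot, y to its left, z up, the work surface at z = 0. Lengths are in m, angles in rad, forces in N, time in s.
With the tool pointing down it reaches from about 0.35 to 0.775 m from the base axis. Payload 7.3 kg.
Tool frame: the origin (TCP) lies between the finger pads; the fingertips stand 17 mm ahead of it and the grasp point (between the pads) lies 2 mm behind it; z points along the fingers, y is the direction in which the jaws open and shut (so a half turn about z gives the same grasp; the last joint's range is limited). The gripper opens to 92 mm and grips with 3 to 60 N. Pads are 19 mm wide; open, the fingers measure 130 mm over their backs; the gripper's body (75 mm by 190 mm) begins 47 mm behind the grasp point.
Start: joints at [0.969, 0.342, 1.524, -0, 1.275, -0.146], TCP at [0.231, 0.471, 0.244] pointing down, gripper open.
Joint ranges: [-2.53, 2.53], [-0.77, 2.02], [0.04, 2.7], [-1, 4.14], [0.28, 2.66], [-3.11, 3.11]. Speed limits (rad/s): [2.57, 2.57, 3.14, 3.14, 3.14, 3.14].

## Interface

Orientations are given as [roll, pitch, yaw] about the fixed x, y, z axes, in that order (R = Rz(yaw) Ry(pitch) Rx(roll)).
In Python, from cell import sensors, vision, hand_in gives the robot as it stands.
- The arm moves only by the tool step_arm, never from a script. Its argument "series" is a list of rows, each a list of 5 numbers: the opening, from 0 (shut) to 1 (fully open), then the shift along the world's x, y, z each as a share of 25 mm, from -1 to 1, then the turn about the world's z as a share of 0.08 rad, from -1 to 1. A call has 1 to 12 rows; each row shifts and turns the commanded pose from where the row before left it; what a row does not reach is not made up. A row lasts 1/10 s, in which the tool goes at most 50 mm and 8.59 degrees, less where a joint would pass 70% of its speed; a pose out of reach is approached as far as the arm can. A call with a number of a shift or a turn outside -1 to 1 is refused whole. A call with a gripper value outside its range is refused whole. The fingers move at their own pace and stop on an object; "squeeze" is the grip in N (left out, the last holds). Time passes only in rows, so rows that do not move let the fingers close. It gives the time, the measured TCP pose, the force and the opening at its end, in the units of the state.
- sensors.observe(): the state, without advancing time (a new reading comes with each control period).
- vision.read_camera(name): name is "scene" or "top" or "wrist"; returns a dict with "pixels" (384x512x3 uint8, blue, green, red), "range_z" (384x512 float32, m along the optical axis (not along the pixel's ray), 0 where there is no reading), "camera_matrix" (3x3 intrinsics, pixels), "pose" (4x4, takes a point from camera to world coordinates). Camera axes: x right, y down, z forward; pixel columns grow to the right and rows downward; lengths in m; the calibration is good to about 2 mm. A picture is of the moment at which its call begins.
- hand_in(): hands the job in, once; it reports no verdict.
The state is a dict: "time": time; "qpos": joint angles; "qvel": joint speeds; "joint_efforts": joint torques, N m; "tool_pos": TCP position; "tool_rot": TCP orientation; "contact_force": force on the tool from outside, world axes, zero at the start; "torque": the same for the moment, N m; "opening": finger opening in m.
Only numpy, scipy, OpenCV 4.12 (cv2) and the standard library are available. Lean on these libraries where they do the work, as an engineer would, in place of code of your own. Each camera call takes 0.05 s, during which the arm holds its last target.

## Task

Put the red-knobbed lever on the splined shaft of the rack-clamping station: turn the lever to match the splines and slide it fully down onto the collar, gently, without forcing it on the spline tops. Then swing its knob anticlockwise (seen from above) round to the stop at the red stripe, so the steel finger clamps the blue rack, and let go. Leave the other things on the bench alone.

Things in the scene. Friction and masses are not known exactly. Their poses are not given: they have to be found in the camera images.
- lever_hub (a point): red-knobbed lever, loose, about 0.24 kg, lying flat. Point: centre of its hub, a light-grey aluminium block 38 x 38 mm, 30 high (15 mm above its underside, on the bore's axis). x points along the arm to the knob, z up. The two faces across y are free to grip. Right through the hub goes a cross-shaped hole: slots reach 14.2 mm from the axis, 10.4 mm wide; the one towards the knob broadens to 14.4 over its outer 6.4 mm
- lever: the same lever; origin on the bore's axis at its underside, x along the arm to the knob, z up. The flat dark arm, 18 mm wide and 10 thick, its middle 18 mm above the underside, leads from hub to knob
- lever_knob (a point): the lever's red upright round knob, 22 mm in diameter, 56 mm high from the level of the hub's underside, its axis 110 mm from the bore's axis. Point: on the knob's axis, 45 mm above the underside level
- station: fixed clamping station: cream slab 40 mm high, x -90 to 100 mm, y -100 to 160. Origin: on the bench under its upright shaft's axis; z up. A blue rack of tubes on it, tops 125 mm above the bench, nearest edge 60 mm from the axis on the +y side. The shaft turns with a stiff drag of 0.2 N m (a lever rubbing lightly on the spline tops does not turn it) and stays where left
- shaft_top (a point): top of the shaft's nose, on its axis, 96 mm above the bench. The nose is round, 13.4 mm in diameter, down to 80 mm, its last 6 mm tapered; it centres the hub before the splines meet. A steel finger 55 mm long, low on the shaft, is fixed 2.37 rad anticlockwise of the shaft's brass-ended spline
- spline_top (a point): on the shaft's axis at the splines' upper ends, 80 mm above the bench; axes: the station's. Four splines, a cross 26 mm across, 20 mm long, 8 mm wide; one has a brass end, broadened to 12 mm over its outer 4 mm, so the lever fits one way only, knob on the brass side, with 0.08 rad of play each way. A lever not lined up rests here on its underside
- shaft_seat (a point): on the shaft's axis at the top of the dark collar (radius 17 mm), 60 mm above the bench: a lever fully home has its underside here. The shaft's angle is not reported: at the start the brass spline points anywhere from -2.5 to -1.6 rad about z in the station's frame (anticlockwise from its +x is positive); the stop is at -0.8
- stop_mark (a point): where the knob's axis comes when the lever is home and the shaft is against its stop: 110 mm from the shaft's axis, in the direction of the red stripe painted on the slab (-0.8 rad in the station's frame), 75 mm above the bench
- spare_hub (a point): black-knobbed lever of another station: same outside shape as the red one, dark steel hub with a plain square hole; leave it. This point is at its hub's centre
- tube_rack: loose blue rack with capped tubes, 80 x 140 x 85 mm; leave it
- foam_rack: loose white foam rack with orange-capped tubes, 100 x 200 x 105 mm; leave it
- gel_bottle: white hand-gel bottle, 70 x 100 x 210 mm; leave it
- tape_roll: roll of white tape lying flat, 60 mm across, 19 high; leave it
- cap_tray: empty white tray 100 x 140 x 30 mm; leave it
- marker: marker pen, 120 mm long, 13 thick; leave it
Mind the look-alikes: they are no part of the job. Leave any yellow look-alike of the lever alone.

How it is judged:
By the outcome, as a careful person would: the job done as asked, in the order asked, and still so for the second after the job is handed in, with the robot touching nothing.
It also fails if it takes over 72 s, if anything falls off the work surface, if the arm or the gripper's body presses on something with over 40 N, if the wrist force passes 120 N, or if a joint passes its speed limit or range.

## Working session

There is one attempt and no reset: what is moved stays moved. The work goes in short steps, Python scripts to look and compute and a tool call to move; the robot and the scene stay as the last step left them, time stands still between calls to the robot, and variables do not carry over. Pictures are saved under pics/ and viewed, and the job is handed in when it is done.

Besides the shell and the picture viewer there is one more tool, called after "Request:" as name(argument=value, ...), one argument or row to a line, values as JSON. step_arm: Moves the arm, as the interface text tells. Its arguments: {"type":"object","properties":{"series":{"type":"array","items":{"type":"array","items":{"type":"number","minimum":-1,"maximum":1}}},"squeeze":{"type":"number"}},"required":["series"]}

```bash
ls; mkdir -p pics
cat > h.py <<'E'
import numpy as np, cv2, pickle
from cell import sensors, vision, hand_in
def snap(name,tag):
    d=vision.read_camera(name); pickle.dump(d,open(f'pics/{tag}.pkl','wb')); cv2.imwrite(f'pics/{tag}.png',d['pixels']); return d
def load(tag): return pickle.load(open(f'pics/{tag}.pkl','rb'))
def px(d,u,v,r=1):
    z=d['range_z'][v-r:v+r+1,u-r:u+r+1]; z=np.median(z[z>0]) if (z>0).any() else 0
    K=d['camera_matrix']; p=np.array([(u-K[0,2])/K[0,0]*z,(v-K[1,2])/K[1,1]*z,z,1]); return (d['pose']@p)[:3]
def cloud(d):
    K=d['camera_matrix']; z=d['range_z']; v,u=np.indices(z.shape)
    P=np.stack([(u-K[0,2])/K[0,0]*z,(v-K[1,2])/K[1,1]*z,z,np.ones_like(z)],-1)
    return (P@d['pose'].T)[...,:3]
def proj(d,p):
    c=np.linalg.inv(d['pose'])@np.append(p,1); q=d['camera_matrix']@c[:3]; return q[:2]/q[2]
def crop(d,u0,v0,u1,v1,s,f):
    cv2.imwrite(f'pics/{f}.png',cv2.resize(d['pixels'][v0:v1,u0:u1],None,fx=s,fy=s,interpolation=cv2.INTER_CUBIC))
E
python3 - <<'E'
from h import *
for n in('scene','top'): d=snap(n,n+'0'); print(n,d['pose'].round(3).tolist())
print(sensors.observe())
E
```

```text
pics
scene [[-0.158, 0.787, -0.597, 1.201], [0.987, 0.119, -0.105, 0.108], [-0.012, -0.606, -0.796, 0.971], [0.0, 0.0, 0.0, 1.0]]
top [[0.011, -0.995, 0.098, 0.418], [-1.0, -0.01, 0.009, -0.022], [-0.008, -0.098, -0.995, 1.366], [0.0, 0.0, 0.0, 1.0]]
{'time': 0.1, 'qpos': array([ 9.69030388e-01,  3.42619426e-01,  1.52490549e+00, -1.08613406e-05,
        1.27538535e+00, -1.46000683e-01]), 'qvel': array([-0.00066612, -0.00151387, -0.00385835,  0.00044582, -0.00180422,
       -0.00163201]), 'joint_efforts': array([ 8.67357157e-04, -4.32004523e+01, -2.44694531e+01,  7.18300324e-02,
        5.26364765e-02, -1.55299637e-05]), 'tool_pos': array([0.23087303, 0.47114385, 0.24313748]), 'tool_rot': array([-3.14028755e+00, -1.81412948e-04,  2.68583045e+00]), 'contact_force': array([-0.49546234, -0.07019372,  0.108498  ]), 'torque': array([-0.02885402, -0.01542658,  0.00150844]), 'opening': 0.09175243775156107}
```

View pics/top0.png

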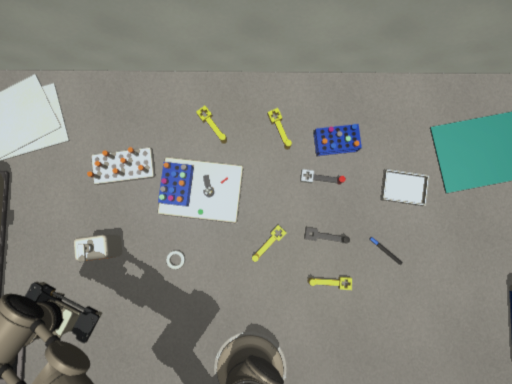

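View pics/scene0.png

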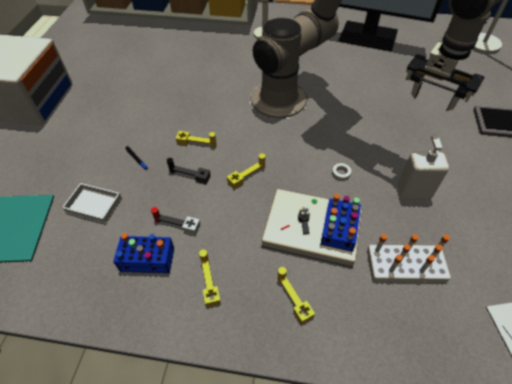

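Candidates in the top view: red-knobbed lever with a light-grey hub at (308,177) and red knob at (341,180); black-knobbed lever with a dark hub at (312,234); four yellow ones. The first one fits. I'll check it in a crop.

Run:
```python
from h import *
d=load('top0'); crop(d,150,150,250,230,8,'c1'); crop(d,290,155,360,205,10,'c2')
s=load('scene0'); crop(s,255,180,365,270,7,'c3')
for u,v in((308,177),(341,180),(303,171),(313,183)): print(u,v,px(d,u,v).round(4))
```

```text
308 177 [ 0.6261 -0.1892 -0.0012]
341 180 [ 0.6086 -0.2885  0.056 ]
303 171 [ 0.6408 -0.1687  0.0319]
313 183 [ 0.6058 -0.2059 -0.0008]
```

View pics/c1.png

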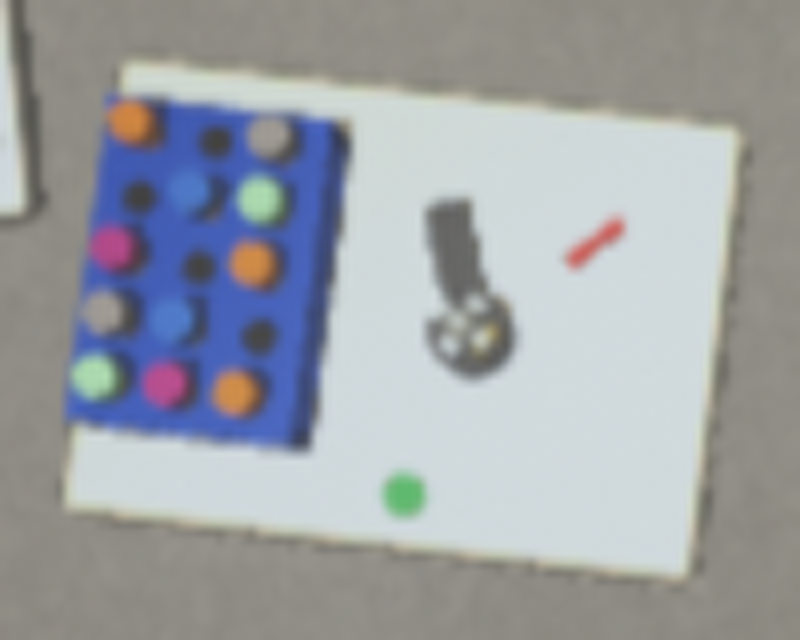

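View pics/c2.png

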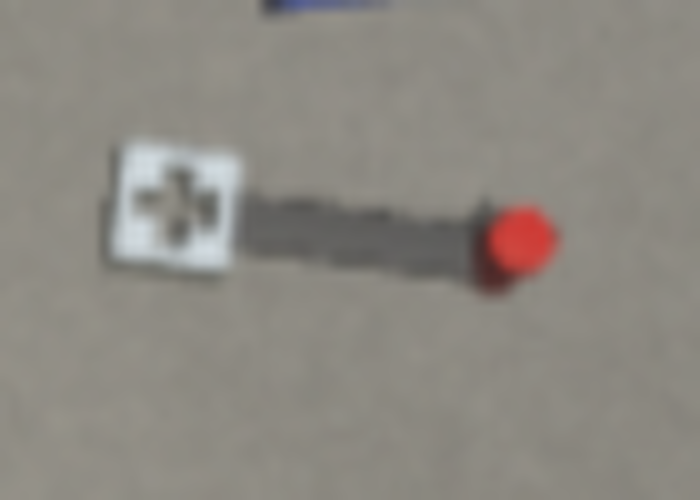

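View pics/c3.png

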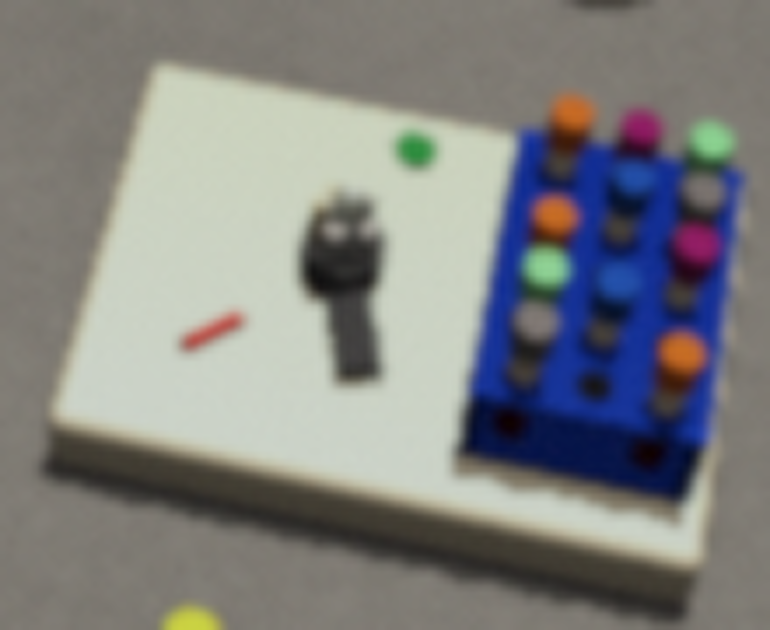

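The crop shows the red-knobbed lever: light hub with a cross hole, hub centre at about top px (307.8,175.7), knob top at (342,179). Next I'll measure the station and lever.

```bash
cat >> h.py <<'E'
def ray(d,u,v,z):
    K=d['camera_matrix']; r=d['pose'][:3,:3]@np.array([(u-K[0,2])/K[0,0],(v-K[1,2])/K[1,1],1]); o=d['pose'][:3,3]
    return o+r*(z-o[2])/r[2]
def hubfit(d,zlo,zhi,xr,yr):
    P=cloud(d); m=(P[...,2]>zlo)&(P[...,2]<zhi)&(P[...,0]>xr[0])&(P[...,0]<xr[1])&(P[...,1]>yr[0])&(P[...,1]<yr[1])
    return m,P
E
python3 - <<'E'
from h import *
for t in('top0','scene0'):
    d=load(t); P=cloud(d)
    m=(P[...,2]>.034)&(P[...,2]<.046)&(P[...,0]>.45)&(P[...,0]<.75)&(P[...,1]>-.05)&(P[...,1]<.35)
    q=P[m]; r=cv2.minAreaRect(q[:,:2].astype(np.float32)); print(t,m.sum(),np.median(q[:,2]),r)
    m=(P[...,2]>.024)&(P[...,2]<.036)&(P[...,0]>.58)&(P[...,0]<.67)&(P[...,1]>-.25)&(P[...,1]<-.15)
    q=P[m]; print(m.sum(),np.median(q[:,2]),cv2.minAreaRect(q[:,:2].astype(np.float32)))
d=load('top0')
# slab corners crop px/8+150
for u,v in((122,64),(740,130),(690,576),(66,508)): print(ray(d,150+u/8-.5,150+v/8-.5,.04).round(4))
print('hub',ray(d,290+178/10-.5,155+206/10-.5,.03).round(4),'knob',ray(d,290+522/10-.5,155+241/10-.5,.056).round(4))
E
```

```text
top0 3079 0.0399375159910651 ((0.6168389320373535, 0.19444821774959564), (0.3191688060760498, 0.2661516070365906), 84.135498046875)
112 0.028801061158896024 ((0.6258755326271057, -0.2053566873073578), (0.08669790625572205, 0.03751729801297188), 87.75801086425781)
scene0 3311 0.04061627107227905 ((0.5834060907363892, 0.17053450644016266), (0.27924737334251404, 0.30630600452423096), 17.48050308227539)
156 0.02922047951865936 ((0.6272996664047241, -0.20352205634117126), (0.08685514330863953, 0.04003790393471718), 87.16927337646484)
[0.6801 0.2872 0.04  ]
[0.655  0.0323 0.04  ]
[0.4719 0.05   0.04  ]
[0.4969 0.3041 0.04  ]
hub [ 0.6276 -0.183   0.03  ] knob [ 0.6132 -0.2908  0.056 ]
```

Request:
step_arm(
  series=[
    [1, 0.59, -0.97, 0, -0.58],
    [1, 0.59, -0.97, 0, -0.58],
    [1, 0.59, -0.97, 0, -0.58],
    [1, 0.59, -0.97, 0, -0.58],
    [1, 0.59, -0.97, 0, -0.58],
    [1, 0.59, -0.97, 0, -0.58],
    [1, 0.59, -0.97, 0, -0.58],
    [1, 0.59, -0.97, 0, -0.58],
    [1, 0.59, -0.97, 0, -0.58],
    [1, 0.59, -0.97, 0, -0.58],
    [1, 0.59, -0.97, 0, -0.58],
    [1, 0.59, -0.97, 0, -0.58],
  ],
)

```text
time: 1.3
tool_pos: [0.4084, 0.1793, 0.2435]
tool_rot: [-3.141, -0.0, 2.127]
contact_force: [0.3, -0.3, 0.6]
opening: 0.0919
```

Run:
```python
from h import *
d=snap('wrist','w0'); s=sensors.observe(); print(s['time'],s['tool_pos'],s['tool_rot'],d['pose'].round(3))
```

```text
1.35 [0.41039617 0.17665824 0.24348909] [-3.14137038e+00  2.33162044e-03  2.12331762e+00] [[ 0.849  0.508  0.145  0.37 ]
 [ 0.528 -0.816 -0.235  0.243]
 [-0.001  0.276 -0.961  0.385]
 [ 0.     0.     0.     1.   ]]
```

View pics/w0.png

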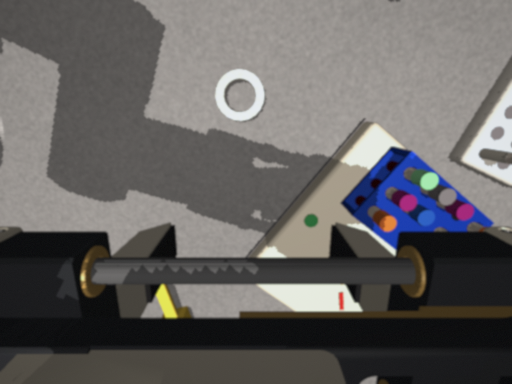

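Request:
step_arm(
  series=[
    [1, 0.4, -0.98, 0, -0.43],
    [1, 0.4, -0.98, 0, -0.43],
    [1, 0.4, -0.98, 0, -0.43],
    [1, 0.4, -0.98, 0, -0.43],
    [1, 0.4, -0.98, 0, -0.43],
    [1, 0.4, -0.98, 0, -0.43],
    [1, 0.4, -0.98, 0, -0.43],
    [1, 0.4, -0.98, 0, -0.43],
    [1, 0.4, -0.98, 0, -0.43],
    [1, 0.4, -0.98, 0, -0.43],
  ],
)

```text
time: 2.35
tool_pos: [0.5082, -0.0654, 0.2434]
tool_rot: [-3.141, -0.0, 1.784]
contact_force: [0.1, 0.3, -0.5]
opening: 0.0921
```

Request:
step_arm(
  series=[
    [1, 0.4, -0.98, 0, -0.43],
    [1, 0.4, -0.98, 0, -0.43],
    [1, 0.4, -0.98, 0, -0.43],
    [1, 0.4, -0.98, 0, -0.43],
    [1, 0.4, -0.98, 0, -0.43],
    [1, 0.4, -0.98, 0, -0.43],
    [1, 0.4, -0.98, 0, -0.43],
    [1, 0.4, -0.98, 0, -0.43],
    [1, 0.4, -0.98, 0, -0.43],
    [1, 0.4, -0.98, 0, -0.43],
    [1, 0, 0, 0, 0],
  ],
)

```text
time: 3.45
tool_pos: [0.6082, -0.3122, 0.2421]
tool_rot: [-3.14, 0.0, 1.438]
contact_force: [-0.9, 0.3, -0.6]
opening: 0.0917
```

Run:
```python
from h import *
d=snap('wrist','w1'); s=sensors.observe(); print(s['time'],s['tool_pos'],s['tool_rot'])
print(proj(d,[.6276,-.183,.03]),proj(d,[.6132,-.2908,.056]))
```

```text
3.5 [ 0.60788977 -0.31050132  0.24223422] [-3.13997174e+00 -8.54423943e-04  1.43969623e+00]
[254.28609087  58.37973074] [254.19652049 158.27610447]
```

View pics/w1.png

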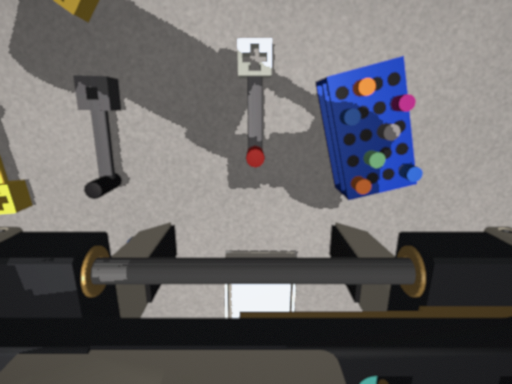

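Run:
```python
from h import *
d=load('w1'); crop(d,220,25,295,175,5,'c4'); crop(d,225,30,285,85,12,'c5')
```

```text
(no output)
```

View pics/c5.png

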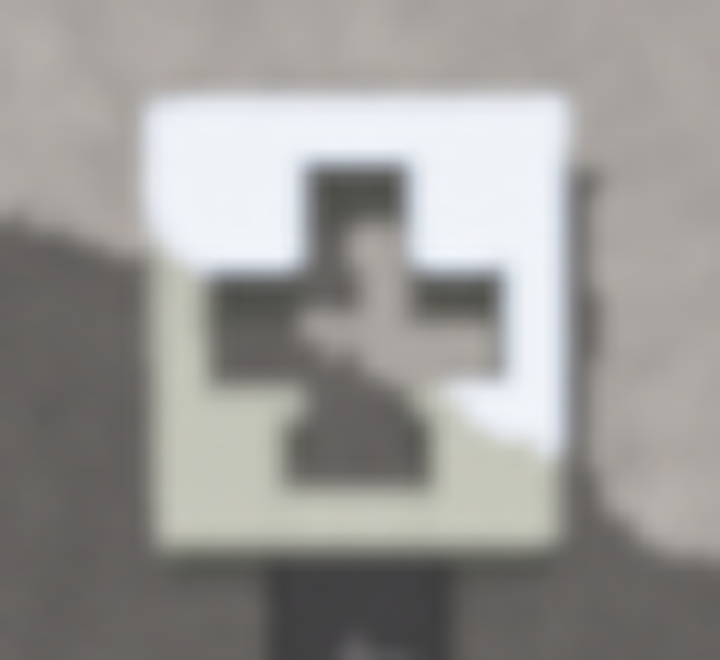

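View pics/c4.png

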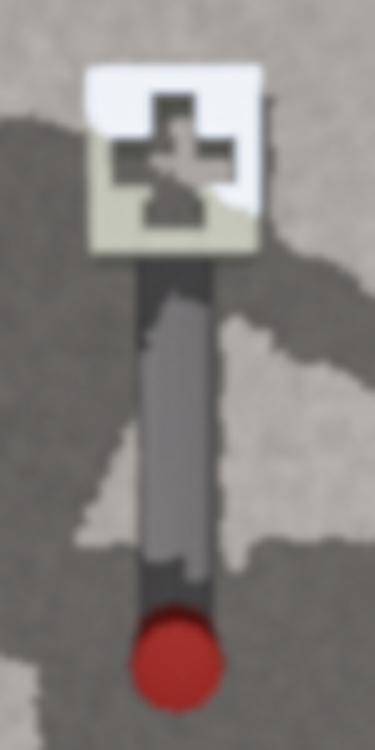

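Run:
```python
from h import *
d=load('w1')
a=ray(d,254.25,56.7,.03);b=ray(d,254.8,156.8,.056);print(a,b,np.arctan2(*(b-a)[1::-1]),np.linalg.norm((b-a)[:2]))
# edge left/right of hub
for v in(45,65):
  pass
l0=ray(d,225+148/12-.5,30+98/12-.5,.03);l1=ray(d,225+155/12-.5,30+520/12-.5,.03)
r0=ray(d,225+569/12-.5,30+98/12-.5,.03);r1=ray(d,225+563/12-.5,30+520/12-.5,.03)
for p,q in((l0,l1),(r0,r1)): print(np.arctan2(*(q-p)[1::-1]))
print(np.linalg.norm(l0-r0))
```

```text
[ 0.62778582 -0.18127889  0.03      ] [ 0.61410334 -0.289212    0.056     ] -1.6968919507362756 0.10879689943889943
-1.7000595410115
-1.7006488848278223
0.03873820708292486
```

Run:
```python
from h import *
d=load('w1');P=cloud(d)
h=np.array([.6278,-.1815]);a=-1.700
c,s=np.cos(a),np.sin(a)
Q=P[...,:2]-h; X=Q@[c,s]; Y=Q@[-s,c]
for t in ('w1','top0'):
    d=load(t);P=cloud(d);Q=P[...,:2]-h; X=Q@[c,s]; Y=Q@[-s,c]
    m=(P[...,2]>.055)&(P[...,2]<.15)&(np.abs(X)<.2)&(Y>.03)&(Y<.2)
    print(t,m.sum(),X[m].min(),X[m].max(),Y[m].min(),Y[m].max(),P[...,2][m].max())
    print('in zone', [(round(x,3),round(y,3),round(z,3)) for x,y,z in zip(X[m],Y[m],P[...,2][m]) if x<.045][:15])
```

```text
w1 9786 0.004337340181943813 0.15866671546348418 0.07462772336430638 0.18617151636523385 0.08560676531979455
in zone [(np.float64(0.005), np.float64(0.149), np.float64(0.06)), (np.float64(0.005), np.float64(0.15), np.float64(0.06)), (np.float64(0.005), np.float64(0.151), np.float64(0.061)), (np.float64(0.004), np.float64(0.153), np.float64(0.059)), (np.float64(0.006), np.float64(0.145), np.float64(0.061)), (np.float64(0.006), np.float64(0.146), np.float64(0.061)), (np.float64(0.005), np.float64(0.147), np.float64(0.06)), (np.float64(0.006), np.float64(0.148), np.float64(0.062)), (np.float64(0.005), np.float64(0.15), np.float64(0.06)), (np.float64(0.006), np.float64(0.151), np.float64(0.061)), (np.float64(0.005), np.float64(0.153), np.float64(0.058)), (np.float64(0.006), np.float64(0.142), np.float64(0.061)), (np.float64(0.006), np.float64(0.144), np.float64(0.06)), (np.float64(0.007), np.float64(0.143), np.float64(0.062)), (np.float64(0.006), np.float64(0.145), np.float64(0.06))]
top0 1061 -0.08681657687525161 0.1586641110989501 0.07489011477396706 0.18480362098521425 0.0889210597520
[... 195 characters left out ...]
loat64(0.024), np.float64(0.156), np.float64(0.055)), (np.float64(0.027), np.float64(0.156), np.float64(0.057)), (np.float64(0.029), np.float64(0.156), np.float64(0.061)), (np.float64(0.032), np.float64(0.155), np.float64(0.063)), (np.float64(0.036), np.float64(0.156), np.float64(0.062)), (np.float64(0.039), np.float64(0.157), np.float64(0.06)), (np.float64(0.043), np.float64(0.158), np.float64(0.058)), (np.float64(0.004), np.float64(0.15), np.float64(0.056)), (np.float64(0.007), np.float64(0.148), np.float64(0.063)), (np.float64(0.011), np.float64(0.151), np.float64(0.057)), (np.float64(0.014), np.float64(0.151), np.float64(0.056)), (np.float64(0.017), np.float64(0.151), np.float64(0.059))]
```

Run:
```python
from h import *
h=np.array([.6278,-.1815]);a=-1.700
c,s=np.cos(a),np.sin(a)
for t in ('w1','top0'):
    d=load(t);P=cloud(d);Q=P[...,:2]-h; X=Q@[c,s]; Y=Q@[-s,c];Z=P[...,2]
    for zl in(.05,.066,.072,.078):
        m=(Z>zl)&(Z<.15)&(X>-.03)&(X<.2)&(Y>.03)&(Y<.2)
        print(t,zl,[(y,round(X[m&(Y<y)].min(),3) if (m&(Y<y)).any() else None) for y in(.08,.09,.1,.11,.13)])
```

```text
w1 0.05 [(0.08, np.float64(0.022)), (0.09, np.float64(0.02)), (0.1, np.float64(0.018)), (0.11, np.float64(0.015)), (0.13, np.float64(0.01))]
w1 0.066 [(0.08, None), (0.09, np.float64(0.061)), (0.1, np.float64(0.057)), (0.11, np.float64(0.027)), (0.13, np.float64(0.027))]
w1 0.072 [(0.08, None), (0.09, np.float64(0.061)), (0.1, np.float64(0.057)), (0.11, np.float64(0.028)), (0.13, np.float64(0.028))]
w1 0.078 [(0.08, None), (0.09, np.float64(0.061)), (0.1, np.float64(0.057)), (0.11, np.float64(0.028)), (0.13, np.float64(0.028))]
top0 0.05 [(0.08, np.float64(0.023)), (0.09, np.float64(0.021)), (0.1, np.float64(0.02)), (0.11, np.float64(0.015)), (0.13, np.float64(0.013))]
top0 0.066 [(0.08, np.float64(0.035)), (0.09, np.float64(0.035)), (0.1, np.float64(0.035)), (0.11, np.float64(0.019)), (0.13, np.float64(0.019))]
top0 0.072 [(0.08, None), (0.09, np.float64(0.061)), (0.1, np.float64(0.057)), (0.11, np.float64(0.028)), (0.13, np.float64(0.028))]
top0 0.078 [(0.08, None), (0.09, np.float64(0.066)), (0.1, np.float64(0.059)), (0.11, np.float64(0.028)), (0.13, np.float64(0.028))]
```

Request:
step_arm(
  series=[
    [0.75, 0.13, 0.86, 0, 0],
    [0.75, 0.13, 0.86, 0, 0],
    [0.75, 0.13, 0.86, -0.5, 0],
    [0.75, 0.13, 0.86, -0.8, 0],
    [0.75, 0.14, 0.85, -1, 0],
    [0.75, 0.14, 0.85, -1, 0],
    [0.75, 0, 0, -1, 0],
    [0.75, 0, 0, -1, 0],
    [0.75, 0, 0, -0.7, 0],
    [0.75, 0, 0, 0, 0],
  ],
)

```text
time: 4.5
tool_pos: [0.6262, -0.1779, 0.0913]
tool_rot: [-3.136, -0.002, 1.443]
contact_force: [-0.2, 0.9, -0.0]
opening: 0.0692
```

Run:
```python
from h import *
d=snap('wrist','w2');d=snap('scene','s2'); s=sensors.observe(); print(s['time'],s['tool_pos'],s['tool_rot'],s['opening'],s['contact_force'])
crop(d,100,170,260,290,5,'c6')
```

```text
4.6 [ 0.62809907 -0.17950075  0.09452201] [ 3.14137360e+00 -2.59759906e-04  1.44258686e+00] 0.06922428064619579 [ 0.61605173 -0.28136993  0.86424264]
```

View pics/c6.png

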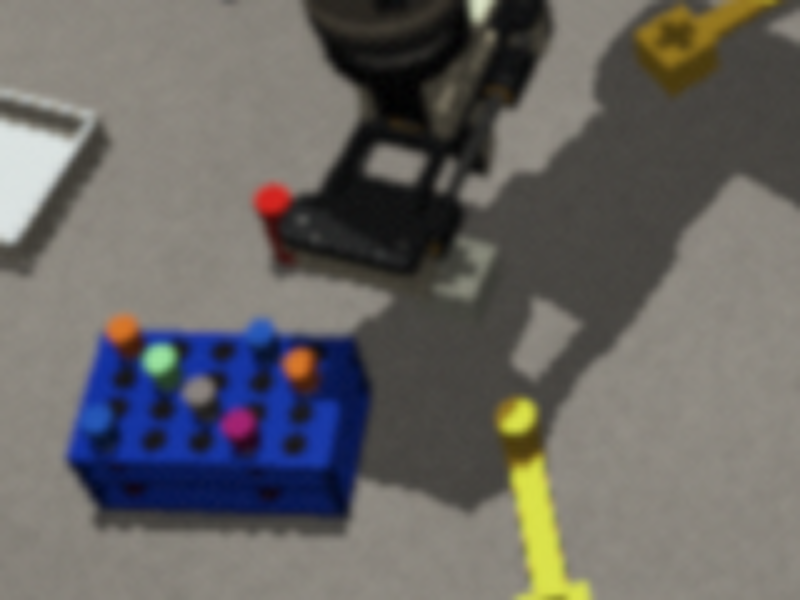

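View pics/w2.png

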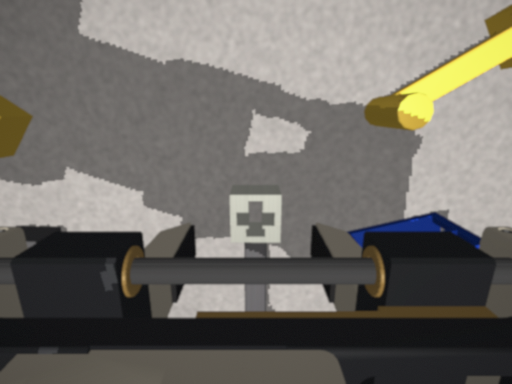

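Request:
step_arm(
  series=[
    [0.75, 0, -0.05, -0.7, 0],
    [0.75, 0, 0, -0.7, 0],
    [0.75, 0, 0, -0.7, 0],
    [0.75, 0, 0, -0.7, 0],
    [0.75, 0, 0, 0, 0],
    [0.75, 0, 0, 0, 0],
  ],
)

```text
time: 5.2
tool_pos: [0.6288, -0.1822, 0.0252]
tool_rot: [3.14, 0.0, 1.441]
contact_force: [-0.2, 0.0, 0.4]
opening: 0.0686
```

Request:
step_arm(
  series=[
    [0.3, 0, 0, 0, 0],
    [0.3, 0, 0, 0, 0],
    [0.3, 0, 0, 0, 0],
    [0.3, 0, 0, 0, 0],
    [0.3, 0, 0, 0, 0],
    [0.3, 0, 0, 0, 0],
  ],
  squeeze=25,
)

```text
time: 5.8
tool_pos: [0.6281, -0.1823, 0.0241]
tool_rot: [3.142, 0.0, 1.441]
contact_force: [-1.8, -0.1, 3.4]
opening: 0.038
```

Run:
```python
from h import *
s=sensors.observe(); print(s)
```

```text
{'time': 5.8, 'qpos': array([-3.99637145e-01,  7.95987052e-01,  1.37190920e+00,  1.83696652e-05,
        9.73609252e-01, -2.69753185e-01]), 'qvel': array([-0.00143179,  0.00155346, -0.00074173, -0.00060938, -0.00052939,
       -0.0006259 ]), 'joint_efforts': array([ 2.01169745e-02, -5.80400813e+01, -1.99771088e+01,  7.64775393e-02,
       -4.19096835e-01, -4.29988070e-02]), 'tool_pos': array([ 0.62805504, -0.18232876,  0.02406341]), 'tool_rot': array([3.14150461e+00, 8.58354666e-06, 1.44090204e+00]), 'contact_force': array([-1.81201254, -0.08914667,  3.40571276]), 'torque': array([-0.01176138,  0.33761753, -0.04040245]), 'opening': 0.03795757065102723}
```

Request:
step_arm(
  series=[
    [0.3, 0, 0, 0.4, 0],
    [0.3, 0, 0, 0.8, 0],
    [0.3, 0, 0, 1, 0],
    [0.3, 0, 0, 1, 0],
    [0.3, 0, 0, 1, 0],
    [0.3, 0, 0, 1, 0],
    [0.3, -0.6, 0.95, 1, -0.6],
    [0.3, -0.6, 0.95, 1, -0.6],
    [0.3, -0.6, 0.95, 1, -0.6],
    [0.3, -0.6, 0.95, 0.6, -0.6],
    [0.3, -0.6, 0.95, 0.2, -0.6],
    [0.3, -0.6, 0.95, 0, -0.6],
  ],
  squeeze=30,
)

```text
time: 7.0
tool_pos: [0.5377, -0.039, 0.2502]
tool_rot: [3.139, -0.001, 1.151]
contact_force: [0.4, 0.5, -3.1]
opening: 0.0378
```

Request:
step_arm(
  series=[
    [0.3, -0.6, 0.95, 0, -0.6],
    [0.3, -0.6, 0.95, 0, -0.6],
    [0.3, -0.6, 0.95, 0, -0.6],
    [0.3, 0, 0.1, 0, -0.6],
    [0.3, 0, 0, 0, 0],
    [0.3, 0, 0, 0, 0],
  ],
)

```text
time: 7.6
tool_pos: [0.4932, 0.0337, 0.249]
tool_rot: [3.141, -0.0, 0.962]
contact_force: [0.2, 0.3, -2.9]
opening: 0.0376
```

Run:
```python
from h import *
d=snap('wrist','w3'); s=sensors.observe(); print(s['time'],s['tool_pos'],s['tool_rot'],s['opening'],s['contact_force'])
print(proj(d,[.568,.139,.096]))
```

```text
7.65 [0.49328794 0.03354622 0.24886261] [ 3.14122824e+00 -3.07621126e-05  9.61741099e-01] 0.03806732063652711 [-0.35399652  1.05549922 -2.60576734]
[253.7133434  49.6899639]
```

View pics/w3.png

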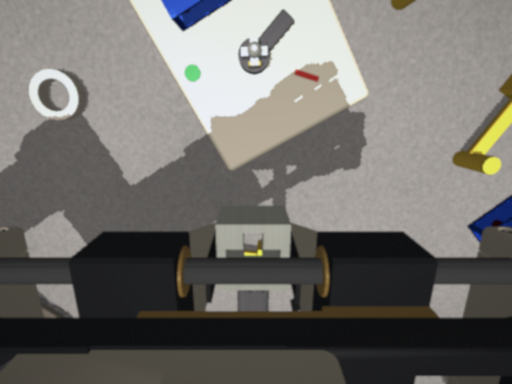

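Run:
```python
from h import *
d=load('w3'); crop(d,225,5,305,85,9,'c7'); crop(d,125,0,375,175,3,'c8')
```

```text
(no output)
```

View pics/c7.png

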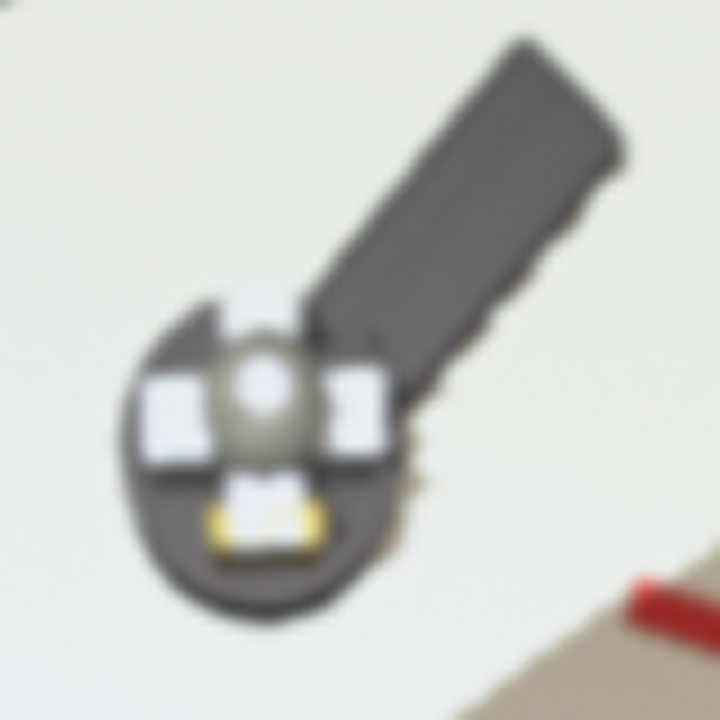

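View pics/c8.png

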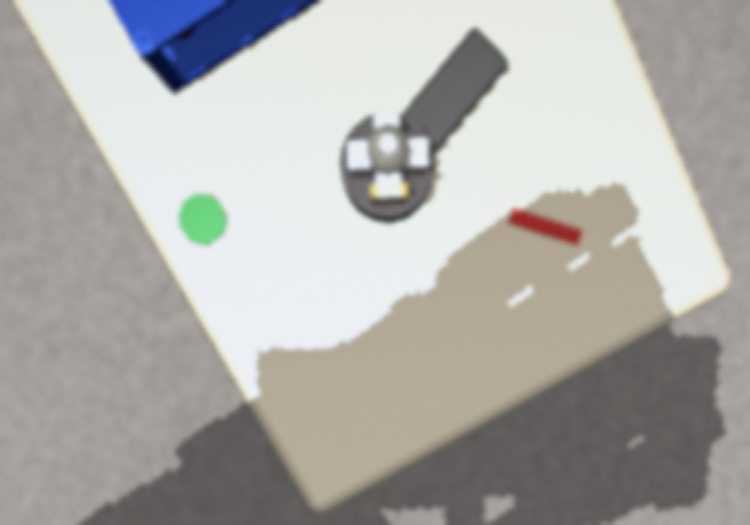

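Run:
```python
from h import *
d=load('w3'); f=lambda u,v,z: ray(d,225+u/9-.5,5+v/9-.5,z)
L,R,T,B=[f(*p,.08) for p in((175,418),(357,411),(262,315),(268,524))]
ang=lambda v:np.arctan2(v[1],v[0])
print('C', f(264.5,415,.08), 'nose',f(263,383,.096))
print('brass LR',ang(R-L)-np.pi/2,'TB',ang(B-T))
Lo,Ro,Bo=[f(*p,.08) for p in((140,418),(389,411),(268,550))]
print((Lo+Ro)/2,np.linalg.norm(Lo-Ro))
C=(Lo+Ro)/2; print('Bo dist',np.linalg.norm((Bo-C)[:2]))
# finger direction, z top? lower, edges
P=cloud(d); print('finger z',P[5+150//9,225+500//9],P[5+250//9,225+400//9])
z=P[5+200//9,225+450//9,2]
a=f(573,95,z); b=f(360,365,z); print('finger',ang(a-b)-2.37, ang(a-C)-2.37)
# slab yaw via stripe and edges
g=lambda u,v: ray(d,125+u/3-.5,0+v/3-.5,.04)
s1,s2=g(512,215),g(580,238); print('stripe',s1,s2,ang(s2-s1),ang((s1+s2)/2-C))
e=[g(17,0),g(318,508),g(728,283),g(612,0)]
print('edges', ang(e[1]-e[0])-0,ang(e[2]-e[1]),ang(e[3]-e[2]))
```

```text
C [0.56938578 0.14058553 0.08      ] nose [0.56927595 0.14082289 0.096     ]
brass LR -2.143545917487229 TB -2.1461069429296176
[0.56941059 0.14062864 0.08      ] 0.027140302862014902
Bo dist 0.013642908049965524
finger z [0.61133007 0.15266363 0.04931393] [0.59607186 0.15067809 0.04921498]
finger -2.116423854970599 -2.151212460257648
stripe [0.59978262 0.1024588  0.04      ] [0.61656107 0.08094578 0.04      ] -0.9084192171029283 -0.9008069921203036
edges -1.666969078286335 -0.10424114569722884 1.4597959335249817
```

Run:
```python
from h import *
d=load('w3'); crop(d,205,195,305,315,6,'c9')
```

```text
(no output)
```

View pics/c9.png

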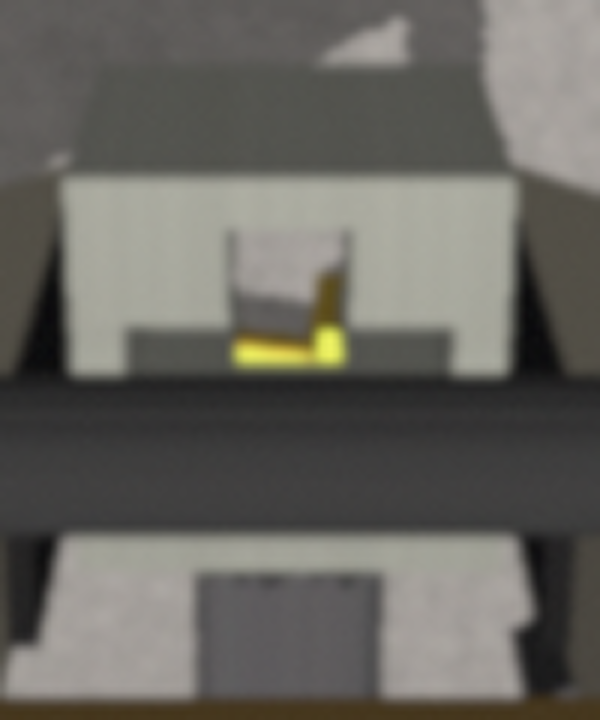

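Run:
```python
from h import *
d=load('w3'); f=lambda u,v,z: ray(d,205+u/6-.5,195+v/6-.5,z)
t=np.array([.4933,.0335]);dd=np.array([np.cos(.9617-np.pi),np.sin(.9617-np.pi)]);n=np.array([-dd[1],dd[0]])
for z in(.253,.255,.257):
    a,b,c,e=f(62,178,z),f(518,178,z),f(290,573,z),f(290,229,z)
    for p in(a,b,c,e): print(z,((p[:2]-t)@dd).round(4),((p[:2]-t)@n).round(4))
```

```text
0.253 -0.0193 -0.0194
0.253 -0.0193 0.0195
0.253 0.0195 0.0001
0.253 -0.0146 0.0001
0.255 -0.0201 -0.0191
0.255 -0.0202 0.0192
0.255 0.0181 0.0001
0.255 -0.0155 0.0001
0.257 -0.0209 -0.0188
0.257 -0.021 0.019
0.257 0.0167 0.0001
0.257 -0.0164 0.0001
```

Request:
step_arm(
  series=[
    [0.3, 0.5, 0.7, 0, 0.1],
    [0.3, 0.5, 0.7, 0, 0.1],
    [0.3, 0.5, 0.71, 0, 0.1],
    [0.3, 0.5, 0.71, 0, 0.14],
    [0.3, 0.51, 0.71, 0, 0],
    [0.3, 0.51, 0.72, 0, 0],
    [0.3, 0, 0, -0.8, 0],
    [0.3, 0, 0, -1, 0],
    [0.3, 0, 0, -1, 0],
    [0.3, 0, 0, -1, 0],
    [0.3, 0, 0, -0.75, 0],
    [0.3, 0, 0, 0, 0],
  ],
)

```text
time: 8.85
tool_pos: [0.5672, 0.1393, 0.1319]
tool_rot: [-3.137, 0.004, 0.996]
contact_force: [-0.2, -0.4, -1.8]
opening: 0.0377
```

Request:
step_arm(
  series=[
    [0.3, 0, 0, 0, 0],
    [0.3, 0, 0, 0, 0],
  ],
)

```text
time: 9.05
tool_pos: [0.5696, 0.14, 0.1363]
tool_rot: [3.14, -0.002, 0.996]
contact_force: [-0.4, -0.4, -2.7]
opening: 0.038
```

Run:
```python
from h import *
d=snap('wrist','w4'); s=sensors.observe(); print(s['time'],s['tool_pos'],s['tool_rot'],s['opening'],s['contact_force'],s['torque'])
crop(d,175,150,335,330,4,'c10')
d=snap('scene','s4');crop(d,255,150,365,270,6,'c11')
```

```text
9.1 [0.56949949 0.14005879 0.13637553] [ 3.13954158e+00 -1.56371636e-03  9.96106107e-01] 0.03795005744036139 [-0.40483329  0.18636614 -2.51767376] [-0.05855534  0.03412975  0.03298871]
```

View pics/c10.png

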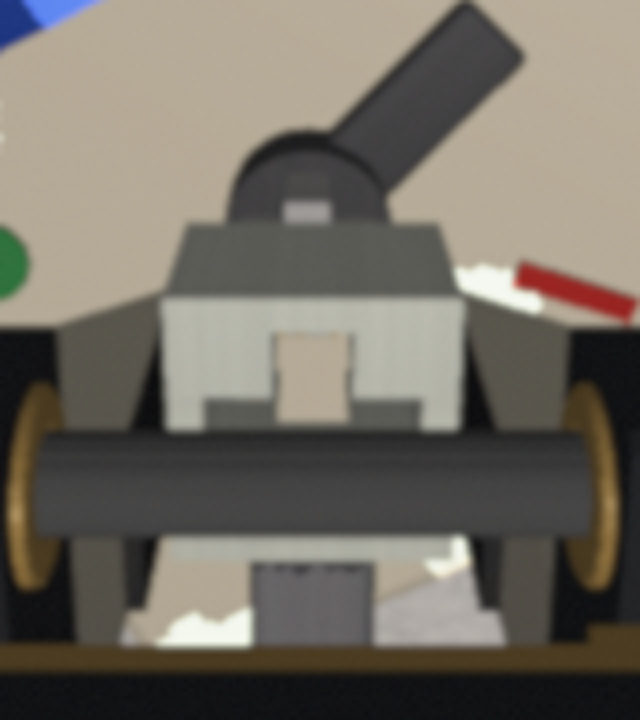

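View pics/c11.png

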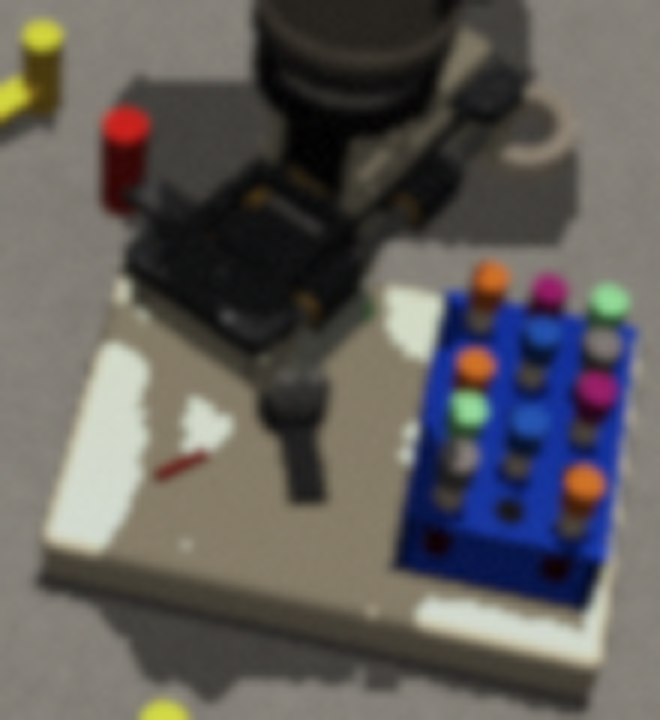

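Request:
step_arm(
  series=[
    [0.3, -0.03, 0, -0.2, 0],
    [0.3, 0, 0, -0.2, 0],
    [0.3, 0, 0, -0.2, 0],
    [0.3, 0, 0, -0.1, 0],
    [0.3, 0, 0, 0, 0],
  ],
)

```text
time: 9.65
tool_pos: [0.5675, 0.1401, 0.1168]
tool_rot: [-3.141, 0.001, 0.996]
contact_force: [-0.7, -0.0, -1.9]
opening: 0.0378
```

Request:
step_arm(
  series=[
    [0.3, 0, 0, -0.08, 0],
    [0.3, 0, 0, -0.08, 0],
    [0.3, 0, 0, -0.08, 0],
    [0.3, 0, 0, 0, 0],
  ],
)

```text
time: 10.05
tool_pos: [0.5677, 0.1402, 0.1112]
tool_rot: [-3.141, 0.0, 0.996]
contact_force: [0.7, 0.1, -2.9]
opening: 0.0378
```

Request:
step_arm(
  series=[
    [0.3, 0, 0, -0.08, 0],
    [0.3, 0, 0, -0.08, 0],
    [0.3, 0, 0, 0, 0],
  ],
)

```text
time: 10.35
tool_pos: [0.5676, 0.1402, 0.1072]
tool_rot: [-3.141, 0.0, 0.996]
contact_force: [-0.0, 0.1, -2.2]
opening: 0.0377
```

Run:
```python
from h import *
d=snap('wrist','w5'); s=sensors.observe(); print(s['time'],s['tool_pos'],s['tool_rot'],s['contact_force'],s['torque'])
crop(d,175,150,335,330,4,'c12')
```

```text
10.4 [0.56772928 0.14014148 0.10732554] [-3.14143039e+00  2.58506708e-04  9.96189615e-01] [-0.61956923  0.79132051 -1.6742092 ] [ 0.02696813  0.072883   -0.06652699]
```

View pics/c12.png

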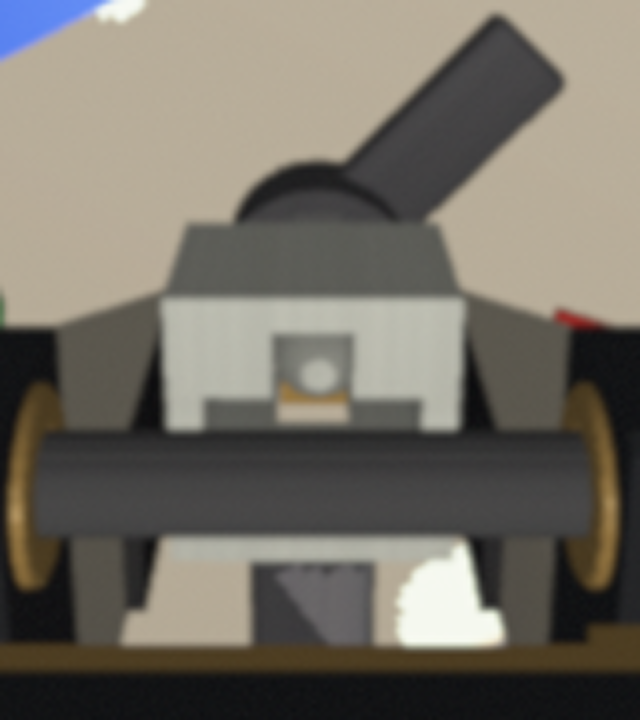

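Run:
```python
from h import *
d=load('w5'); g=lambda p:((proj(d,p)-[175,150]+.5)*4).round(1)
C=np.array([.5694,.1407]);dd=np.array([np.cos(-2.145),np.sin(-2.145)])
print('nose',g([*C,.096]),'brass end',g([*(C+.013*dd),.08]),'spline back',g([*(C-.013*dd),.08]),'collar back',g([*(C-.017*dd),.06]),'collar side',g([*(C+.017*np.array([-dd[1],dd[0]])),.06]),g([*(C-.017*np.array([-dd[1],dd[0]])),.06]))
s=np.array([.5677,.1402,.1073]);H=s[:2]-.0011*dd
for z in(.1133,.0833): print('slot back',z,g([*(H-.0142*dd),z]),'ctr',g([*H,z]),'hub back',g([*(H-.019*dd),z]))
print('cam',d['pose'][:3,3])
```

```text
nose [318.9 372.8] brass end [318.3 402.4] spline back [318.6 250.5] collar back [318.1 188.4] collar side [415.2 281.5] [220.7 281.5]
slot back 0.1133 [310.6 332.8] ctr [310.7 433.2] hub back [310.6 297.6]
slot back 0.0833 [311.1 251.9] ctr [311.1 338. ] hub back [311.1 222. ]
cam [0.60894482 0.2033359  0.2486662 ]
```

Request:
step_arm(
  series=[
    [0.3, 0.035, -0.015, 0, 0],
    [0.3, 0, 0, 0, 0],
    [0.3, 0, 0, 0, 0],
  ],
)

```text
time: 10.7
tool_pos: [0.5688, 0.1398, 0.1076]
tool_rot: [3.141, -0.0, 0.996]
contact_force: [-1.1, 0.1, -2.2]
opening: 0.0377
```

Request:
step_arm(
  series=[
    [0.3, 0, 0, -0.06, 0],
    [0.3, 0, 0, -0.06, 0],
    [0.3, 0, 0, -0.06, 0],
    [0.3, 0, 0, 0, 0],
  ],
)

```text
time: 11.1
tool_pos: [0.5685, 0.1398, 0.1026]
tool_rot: [-3.141, 0.0, 0.996]
contact_force: [0.1, -0.0, -2.0]
opening: 0.0376
```

Request:
step_arm(
  series=[
    [0.3, 0, 0, -0.06, 0],
    [0.3, 0, 0, -0.06, 0],
    [0.3, 0, 0, 0, 0],
  ],
)

```text
time: 11.4
tool_pos: [0.5686, 0.1398, 0.0997]
tool_rot: [-3.141, 0.0, 0.996]
contact_force: [-0.8, 0.1, -2.6]
opening: 0.0376
```

Request:
step_arm(
  series=[
    [0.3, 0, 0, -0.08, 0],
    [0.3, 0, 0, -0.08, 0],
    [0.3, 0, 0, 0, 0],
  ],
)

```text
time: 11.7
tool_pos: [0.5685, 0.1398, 0.0956]
tool_rot: [-3.141, 0.0, 0.996]
contact_force: [-0.0, -0.2, -3.3]
opening: 0.0377
```

Request:
step_arm(
  series=[
    [0.3, 0, 0, -0.08, 0],
    [0.3, 0, 0, -0.08, 0],
    [0.3, 0, 0, -0.08, 0],
    [0.3, 0, 0, -0.06, 0],
    [0.3, 0, 0, 0, 0],
  ],
)

```text
time: 12.2
tool_pos: [0.5685, 0.1398, 0.0882]
tool_rot: [-3.141, 0.0, 0.996]
contact_force: [-0.6, 0.8, -1.9]
opening: 0.038
```

Request:
step_arm(
  series=[
    [0.3, 0, 0, -0.05, 0],
    [0.3, 0, 0, -0.04, 0],
    [0.3, 0, 0, -0.03, 0],
    [0.3, 0, 0, 0, 0],
  ],
)

```text
time: 12.6
tool_pos: [0.5686, 0.1398, 0.0854]
tool_rot: [-3.142, 0.0, 0.996]
contact_force: [0.5, 0.2, -2.3]
opening: 0.0378
```

Request:
step_arm(
  series=[
    [0.3, 0, 0, -0.03, 0],
    [0.3, 0, 0, -0.03, 0],
    [0.3, 0, 0, 0, 0],
  ],
)

```text
time: 12.9
tool_pos: [0.5687, 0.1398, 0.084]
tool_rot: [3.141, -0.0, 0.996]
contact_force: [0.5, 0.4, -2.0]
opening: 0.0379
```

Request:
step_arm(
  series=[
    [0.3, 0, 0, -0.02, 0],
    [0.3, 0, 0, -0.02, 0],
    [0.3, 0, 0, 0, 0],
  ],
)

```text
time: 13.2
tool_pos: [0.5688, 0.1398, 0.084]
tool_rot: [3.141, -0.0, 0.996]
contact_force: [-2.8, -1.3, 6.3]
opening: 0.0383
```

Request:
step_arm(
  series=[
    [0.6, 0, 0, 0, 0],
    [0.6, 0, 0, 0, 0],
    [0.6, 0, 0, 0, 0],
    [0.6, 0, 0, 0, 0],
    [0.6, 0, 0, 0.4, 0],
    [0.6, 0, 0, 0.6, 0],
    [0.6, 0, 0, 0.8, 0],
    [0.6, 0, 0, 0.7, 0],
    [0.6, 0, 0, 0, 0],
    [0.6, 0, 0, 0, 0],
  ],
)

```text
time: 14.2
tool_pos: [0.5687, 0.1398, 0.1457]
tool_rot: [3.141, -0.0, 0.996]
contact_force: [-0.7, -0.3, -0.2]
opening: 0.0554
```

Run:
```python
from h import *
d=snap('wrist','w6'); s=sensors.observe(); print(s['time'],s['tool_pos'],s['tool_rot'],s['contact_force'],s['opening'])
crop(d,155,130,355,330,4,'c13')
d=snap('scene','s6');crop(d,255,150,365,270,6,'c14')
```

```text
14.25 [0.56831295 0.13975475 0.14497101] [-3.14104631e+00  5.46481106e-04  9.96210800e-01] [ 0.00409881  0.88856344 -0.3867788 ] 0.05530647287460439
```

View pics/c13.png

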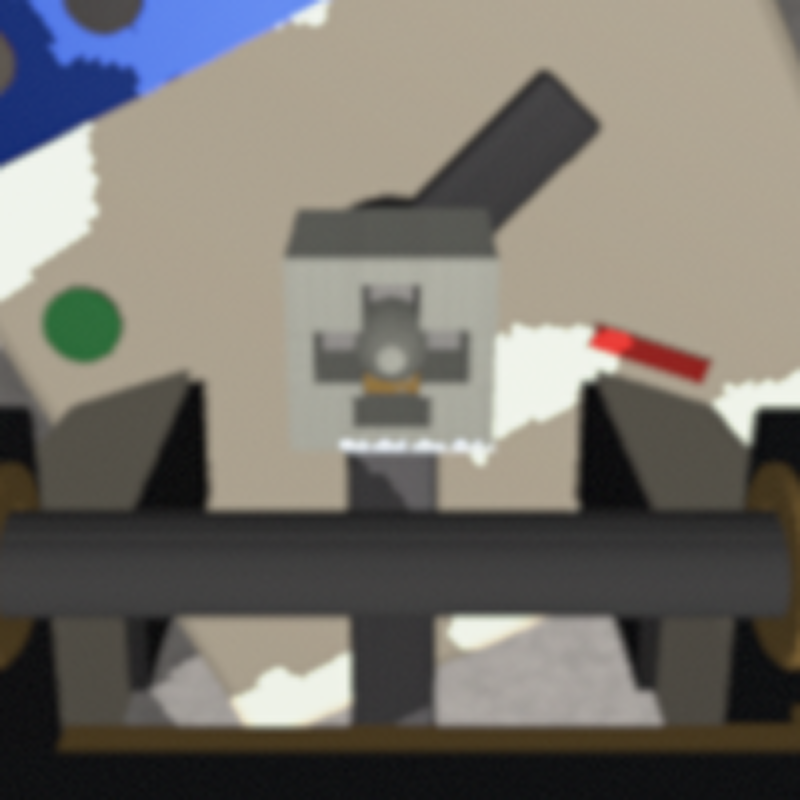

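View pics/c14.png

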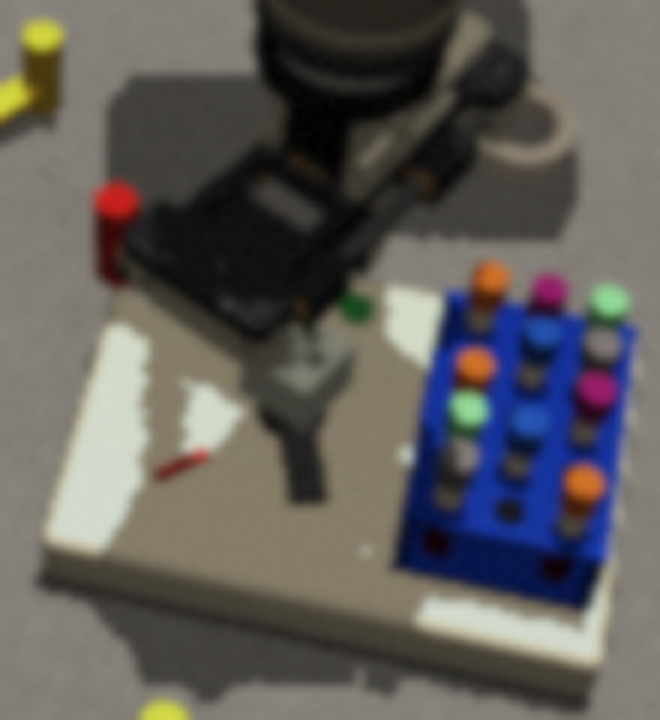

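Run:
```python
from h import *
d=load('w6');P=cloud(d)
for u,v in((155+310//4,130+290//4),(155+470//4,130+290//4),(155+310//4,130+420//4),(155+470//4,130+420//4)): print(px(d,u,v,2).round(4))
s=load('s6'); print('scene hub',px(s,255+305//6,150+350//6,0),px(s,255+268//6,150+355//6,0))
# hub edges angle
f=lambda u,v:ray(d,155+u/4-.5,130+v/4-.5,.09)
a,b,c,e=f(286,258),f(497,258),f(291,445),f(493,445)
ang=lambda v:np.arctan2(v[1],v[0]);print(ang(c-a),ang(e-b),ang(b-a)-np.pi/2,(a+b+c+e)/4,np.linalg.norm(a-b))
```

```text
[0.5635 0.1581 0.0921]
[0.5873 0.1428 0.0924]
[0.5487 0.1365 0.0905]
[0.5736 0.1205 0.0908]
scene hub [0.57183208 0.14009579 0.09469646] [0.65974931 0.12186476 0.20993672]
-2.1447702889479485 -2.14057838957949 -2.1450878982089634 [0.56864319 0.13941652 0.09      ] 0.03755602315334384
```

Request:
step_arm(
  series=[
    [0.5, -0.47, -0.73, 0, 0],
    [0.5, -0.47, -0.73, 0, 0],
    [0.5, -0.47, -0.73, 0, 0],
    [0.5, -0.47, -0.73, 0, 0],
    [0.5, -0.48, -0.74, 0, 0],
    [0.5, 0, 0, 0, 0],
    [0.5, 0, 0, 0, 0],
  ],
)

```text
time: 15.0
tool_pos: [0.5097, 0.0483, 0.145]
tool_rot: [-3.141, 0.0, 0.995]
contact_force: [-0.2, 0.5, 0.4]
opening: 0.0457
```

Run:
```python
from h import *
d=snap('wrist','w7'); s=sensors.observe(); print(s['time'],s['tool_pos'],s['tool_rot'],s['contact_force'],s['opening'])
d=snap('top','t7');crop(d,150,150,250,230,8,'c15')
d=load('w7');crop(d,155,130,355,330,4,'c16')
```

```text
15.05 [0.51000844 0.04868677 0.14515051] [-3.14128776e+00 -1.74428164e-04  9.95836790e-01] [0.11551412 0.97686139 0.46249706] 0.046014201073469936
```

View pics/c16.png

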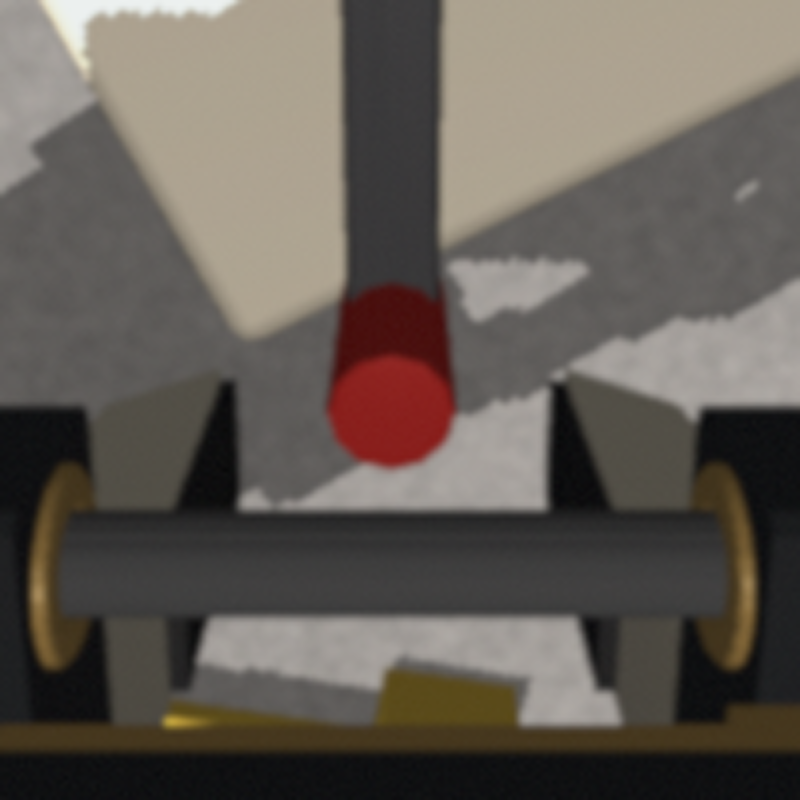

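Knob top is centred between the fingers, at crop (391,410). I'll lower and close lightly.

Request:
step_arm(
  series=[
    [0.5, 0, 0, -0.4, 0],
    [0.5, 0, 0, -0.5, 0],
    [0.5, 0, 0, -0.5, 0],
    [0.5, 0, 0, -0.2, 0],
    [0.5, 0, 0, 0, 0],
    [0.1, 0, 0, 0, 0],
    [0.1, 0, 0, 0, 0],
    [0.1, 0, 0, 0, 0],
    [0.1, 0, 0, 0, 0],
    [0.1, 0, 0, 0, 0],
  ],
  squeeze=8,
)

```text
time: 16.1
tool_pos: [0.5099, 0.0483, 0.1058]
tool_rot: [3.141, -0.0, 0.996]
contact_force: [-0.2, -0.2, -0.0]
opening: 0.0217
```

Run:
```python
from h import *
s=sensors.observe(); print(s['time'],s['tool_pos'],s['tool_rot'],s['contact_force'],s['torque'],s['opening'])
C=np.array([.5694,.1407])
# rows of 0.07 rad
a0=-2.145
n=18;st=0.07
p=lambda a:C+.11*np.array([np.cos(a),np.sin(a)])
for i in range(n): print(i,((p(a0+st*(i+1))-p(a0+st*i))/.025).round(3),st/.08)
print('stop',p(-.902))
```

```text
16.1 [0.50988944 0.04827711 0.10577361] [ 3.14092053e+00 -3.55144151e-04  9.96115228e-01] [-0.19421347 -0.15929482 -0.0187335 ] [-0.13093135  0.09438486  0.02377619] 0.02171691356677861
0 [ 0.264 -0.158] 0.8750000000000001
1 [ 0.275 -0.139] 0.8750000000000001
2 [ 0.284 -0.12 ] 0.8750000000000001
3 [ 0.291 -0.1  ] 0.8750000000000001
4 [ 0.298 -0.079] 0.8750000000000001
5 [ 0.302 -0.058] 0.8750000000000001
6 [ 0.306 -0.037] 0.8750000000000001
7 [ 0.308 -0.015] 0.8750000000000001
8 [0.308 0.006] 0.8750000000000001
9 [0.307 0.028] 0.8750000000000001
10 [0.304 0.049] 0.8750000000000001
11 [0.3  0.07] 0.8750000000000001
12 [0.294 0.091] 0.8750000000000001
13 [0.287 0.112] 0.8750000000000001
14 [0.279 0.131] 0.8750000000000001
15 [0.269 0.151] 0.8750000000000001
16 [0.257 0.169] 0.8750000000000001
17 [0.245 0.187] 0.8750000000000001
stop [0.63760463 0.05439746]
```

Request:
step_arm(
  series=[
    [0.1, 0.26, -0.16, 0, 0.875],
    [0.1, 0.28, -0.14, 0, 0.875],
    [0.1, 0.28, -0.12, 0, 0.875],
    [0.1, 0.29, -0.1, 0, 0.875],
    [0.1, 0.3, -0.08, 0, 0.875],
    [0.1, 0.3, -0.06, 0, 0.875],
    [0.1, 0.31, -0.04, 0, 0.875],
    [0.1, 0.31, -0.01, 0, 0.875],
  ],
)

```text
time: 16.9
tool_pos: [0.5676, 0.0312, 0.1054]
tool_rot: [-3.14, -0.001, 1.559]
contact_force: [-0.9, 3.5, 0.4]
opening: 0.0216
```

Request:
step_arm(
  series=[
    [0.1, 0.31, 0, 0, 0.875],
    [0.1, 0.31, 0.03, 0, 0.875],
    [0.1, 0.3, 0.05, 0, 0.875],
    [0.1, 0.3, 0.07, 0, 0.875],
    [0.1, 0.29, 0.09, 0, 0.875],
    [0.1, 0.29, 0.11, 0, 0.875],
    [0.1, 0, 0, 0, 0],
  ],
)

```text
time: 17.6
tool_pos: [0.6124, 0.0403, 0.105]
tool_rot: [-3.14, -0.002, 1.977]
contact_force: [-1.6, 4.4, 0.2]
opening: 0.0215
```

Request:
step_arm(
  series=[
    [0.1, 0.16, 0.07, 0, 0.5],
    [0.1, 0.16, 0.08, 0, 0.5],
    [0.1, 0.155, 0.085, 0, 0.5],
    [0.1, 0.15, 0.09, 0, 0.5],
    [0.1, 0, 0, 0, 0],
  ],
)

```text
time: 18.1
tool_pos: [0.6274, 0.0483, 0.105]
tool_rot: [-3.14, -0.003, 2.136]
contact_force: [-4.2, 3.7, 0.5]
opening: 0.0219
```

Request:
step_arm(
  series=[
    [0.1, 0.14, 0.095, 0, 0.5],
    [0.1, 0.07, 0.05, 0, 0.25],
    [0.1, 0, 0, 0, 0],
  ],
)

```text
time: 18.4
tool_pos: [0.6324, 0.0518, 0.105]
tool_rot: [-3.14, -0.003, 2.195]
contact_force: [-4.0, 3.7, 0.7]
opening: 0.0217
```

Request:
step_arm(
  series=[
    [0.1, 0.07, 0.05, 0, 0.25],
    [0.1, 0.07, 0.055, 0, 0.25],
    [0.1, 0, 0, 0, 0],
  ],
)

```text
time: 18.7
tool_pos: [0.6359, 0.0544, 0.105]
tool_rot: [-3.14, -0.003, 2.235]
contact_force: [-4.4, 3.7, 0.9]
opening: 0.0218
```

Request:
step_arm(
  series=[
    [0.1, 0.05, 0.04, 0, 0.2],
    [0.1, 0.05, 0.04, 0, 0.2],
    [0.1, 0, 0, 0, 0],
  ],
)

```text
time: 19.0
tool_pos: [0.6383, 0.0563, 0.105]
tool_rot: [-3.14, -0.003, 2.267]
contact_force: [-4.6, 3.5, 0.0]
opening: 0.0216
```

Request:
step_arm(
  series=[
    [0.1, 0.05, 0.045, 0, 0.2],
    [0.1, 0.05, 0.045, 0, 0.2],
    [0.1, 0, 0, 0, 0],
  ],
)

```text
time: 19.3
tool_pos: [0.6409, 0.0585, 0.105]
tool_rot: [-3.14, -0.003, 2.299]
contact_force: [-3.7, 2.8, 0.6]
opening: 0.0214
```

Run:
```python
from h import *
s=sensors.observe(); print(s['time'],s['tool_pos'],s['tool_rot'],s['contact_force'],s['torque'],s['opening'])
d=snap('wrist','w8');crop(d,105,0,405,225,2.6,'c17')
d=snap('scene','s8');crop(d,255,150,365,270,6,'c18')
```

```text
19.3 [0.64085378 0.05853826 0.1049992 ] [-3.13985414e+00 -2.81657071e-03  2.29860003e+00] [-3.71369329  2.75382757  0.57162714] [ 0.57003916  0.74241958 -0.02822585] 0.021419527761043153
```

View pics/c17.png

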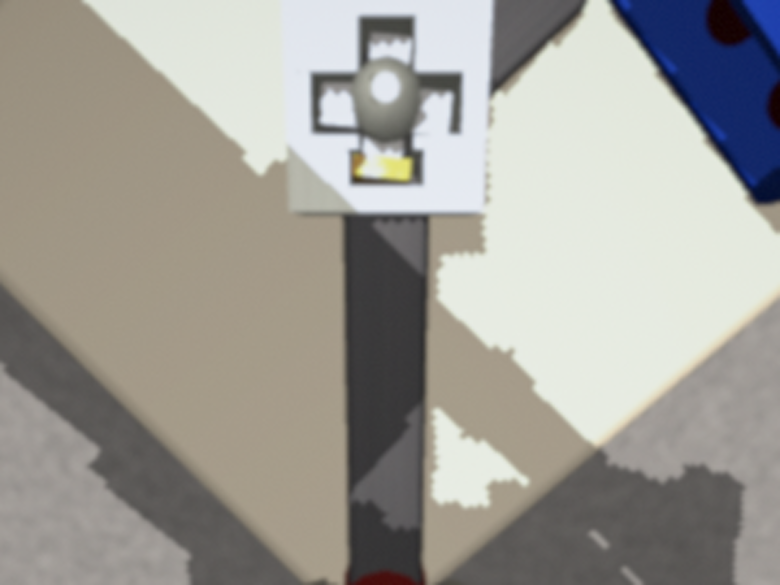

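View pics/c18.png

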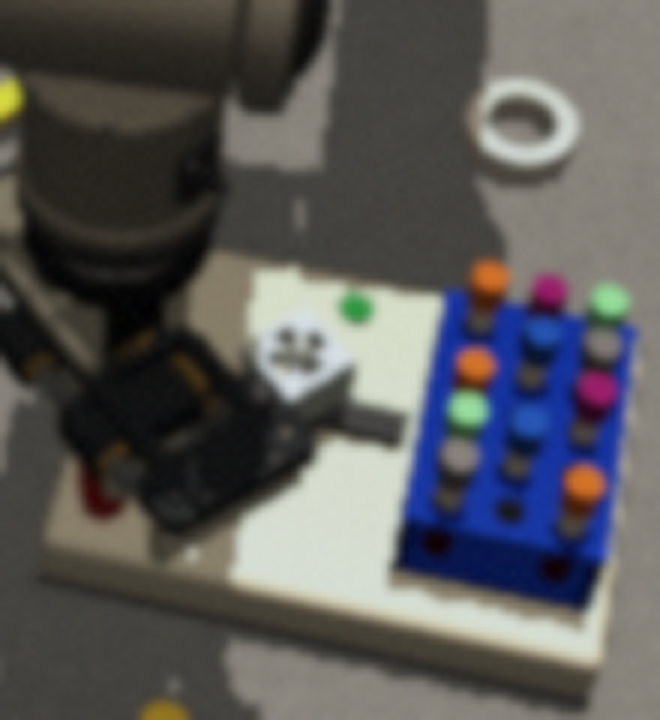

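Request:
step_arm(
  series=[
    [0.1, 0.04, 0.035, 0, 0.17],
    [0.1, 0, 0, 0, 0],
  ],
)

```text
time: 19.6
tool_pos: [0.6418, 0.0593, 0.105]
tool_rot: [-3.14, -0.003, 2.312]
contact_force: [-4.8, 3.0, 0.3]
opening: 0.0218
```

Request:
step_arm(
  series=[
    [0.1, 0.04, 0.035, 0, 0.17],
    [0.1, 0, 0, 0, 0],
  ],
)

```text
time: 19.8
tool_pos: [0.6428, 0.0602, 0.105]
tool_rot: [-3.14, -0.003, 2.326]
contact_force: [-4.7, 3.5, -0.0]
opening: 0.0218
```

Request:
step_arm(
  series=[
    [0.1, 0.04, 0.035, 0, 0.15],
    [0.1, 0, 0, 0, 0],
  ],
)

```text
time: 20.0
tool_pos: [0.6436, 0.061, 0.1049]
tool_rot: [-3.139, -0.003, 2.338]
contact_force: [-4.5, 2.2, 0.5]
opening: 0.0215
```

Request:
step_arm(
  series=[
    [0.1, 0.04, 0.035, 0, 0.15],
    [0.1, 0, 0, 0, 0],
  ],
)

```text
time: 20.2
tool_pos: [0.6443, 0.0617, 0.1049]
tool_rot: [-3.139, -0.003, 2.35]
contact_force: [-5.8, 1.9, 0.9]
opening: 0.0218
```

Request:
step_arm(
  series=[
    [0.1, 0.05, 0.045, 0, 0.05],
    [0.1, 0, 0, 0, 0],
  ],
)

```text
time: 20.4
tool_pos: [0.6451, 0.0624, 0.1048]
tool_rot: [-3.137, -0.004, 2.354]
contact_force: [-8.1, 1.0, 2.1]
opening: 0.0216
```

Request:
step_arm(
  series=[
    [0.1, 0.05, 0.045, 0, 0],
    [0.1, 0, 0, 0, 0],
  ],
)

```text
time: 20.6
tool_pos: [0.6459, 0.063, 0.1047]
tool_rot: [-3.136, -0.004, 2.353]
contact_force: [-9.3, -1.8, 3.4]
opening: 0.0213
```

Request:
step_arm(
  series=[
    [0.5, 0, 0, 0, 0],
    [0.5, 0, 0, 0, 0],
    [0.5, 0, 0, 0, 0],
    [0.5, 0, 0, 0, 0],
    [0.5, 0, 0, 0.4, 0],
    [0.5, 0, 0, 0.8, 0],
    [0.5, 0, 0, 1, 0],
    [0.5, 0, 0, 1, 0],
    [0.5, 0.3, -0.5, 1, 0],
    [0.5, 0.3, -0.5, 0.5, 0],
    [0.5, 0.3, -0.5, 0, 0],
    [0.5, 0, 0, 0, 0],
  ],
)

```text
time: 21.8
tool_pos: [0.672, 0.0244, 0.2228]
tool_rot: [3.142, 0.001, 2.353]
contact_force: [-0.4, 0.4, -0.4]
opening: 0.0461
```

Run:
```python
from h import *
s=sensors.observe(); print(s['time'],s['tool_pos'],s['tool_rot'],s['contact_force'],s['opening'])
d=snap('wrist','w9');cv2.imwrite('pics/c19.png',d['pixels']);crop(d,160,0,360,150,4,'c20')
d=snap('scene','s9');crop(d,255,150,365,270,6,'c21')
```

```text
21.8 [0.67195357 0.02439326 0.222753  ] [3.14151651e+00 7.43204847e-04 2.35334609e+00] [-0.35550512  0.37322882 -0.38127165] 0.04613182208265021
```

View pics/c19.png

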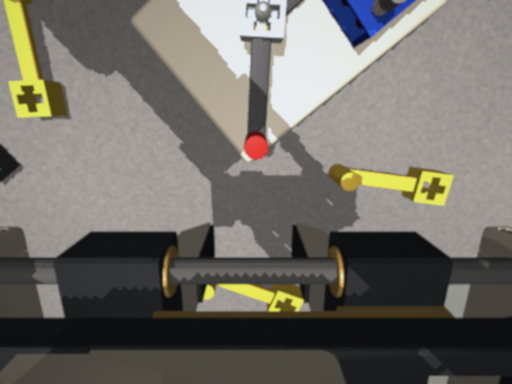

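View pics/c21.png

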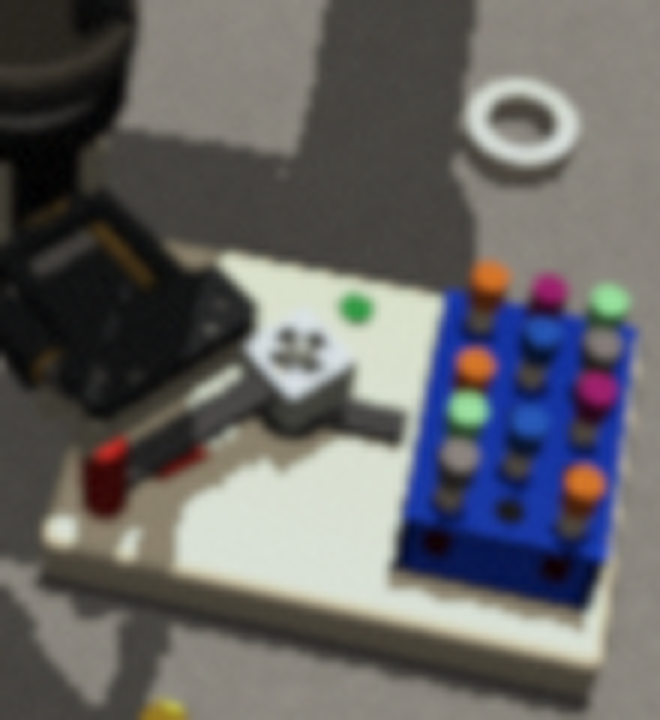

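Request:
step_arm(
  series=[
    [0.5, -0.5, 0.5, 0.4, 0],
    [0.5, -0.5, 0.5, 0.4, 0],
    [0.5, -0.5, 0.5, 0, 0],
    [0.5, 0, 0, 0, 0],
    [0.5, 0, 0, 0, 0],
  ],
)

```text
time: 22.4
tool_pos: [0.6333, 0.0648, 0.244]
tool_rot: [3.141, 0.001, 2.357]
contact_force: [0.2, 0.6, -0.5]
opening: 0.046
```

Run:
```python
from h import *
d=snap('wrist','w10');crop(d,180,0,380,200,4,'c22'); 
C=np.array([.5694,.1407])
for a in(-.902,-.82): print(a,(proj(d,[*(C+.11*np.array([np.cos(a),np.sin(a)])),.116])-[180,0]+.5)*4)
```

```text
-0.902 [270.36365724 801.06366179]
-0.82 [307.10819779 803.77202596]
```

View pics/c22.png

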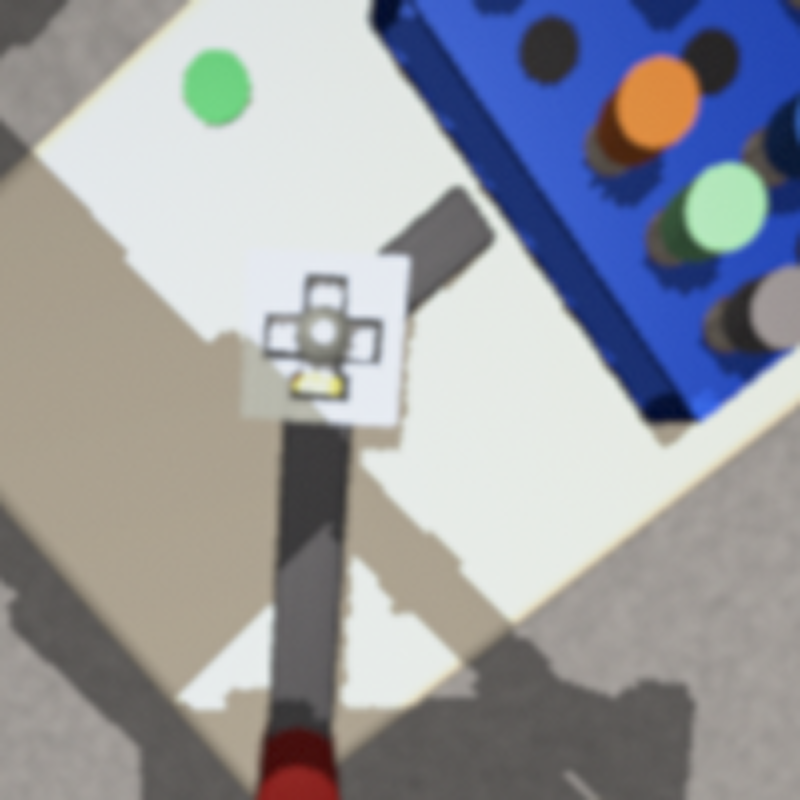

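Run:
```python
from h import *
d=load('w10'); f=lambda u,v,z: ray(d,180+u/4-.5,v/4-.5,z)
ang=lambda v:np.arctan2(v[1],v[0])
C=np.array([.5694,.1407,0])
e=f(476,212,.049); print('finger end',e,ang(e-C)-2.37,np.linalg.norm((e-C)[:2]))
a,b=f(457,187,.049),f(495,237,.049); print('end edge', ang(b-a)+np.pi/2-2.37)
L,R,B=f(276,338,.08),f(368,341,.08),f(318,384,.08); T=f(327,292,.08)
print('spl',ang(R-L)-np.pi/2,ang(B-T))
H=[f(*p,.09) for p in((247,252),(411,257),(240,417),(397,427))]
print('hub',sum(H)/4,ang(H[2]-H[0]),ang(H[3]-H[1]),ang(H[1]-H[0])-np.pi/2,ang(H[3]-H[2])-np.pi/2)
crop(d,235,58,290,112,14,'c23')
```

```text
finger end [0.57448965 0.19390103 0.049     ] -0.8945816389523455 0.05344393634284144
end edge -0.8634860843338461
spl -0.8144473214780095 -0.8806810698571422
hub [0.57023285 0.1398099  0.09      ] -0.8408712637099414 -0.8448271021617176 -0.8119139775520879 -0.8446972660787767
```

View pics/c23.png

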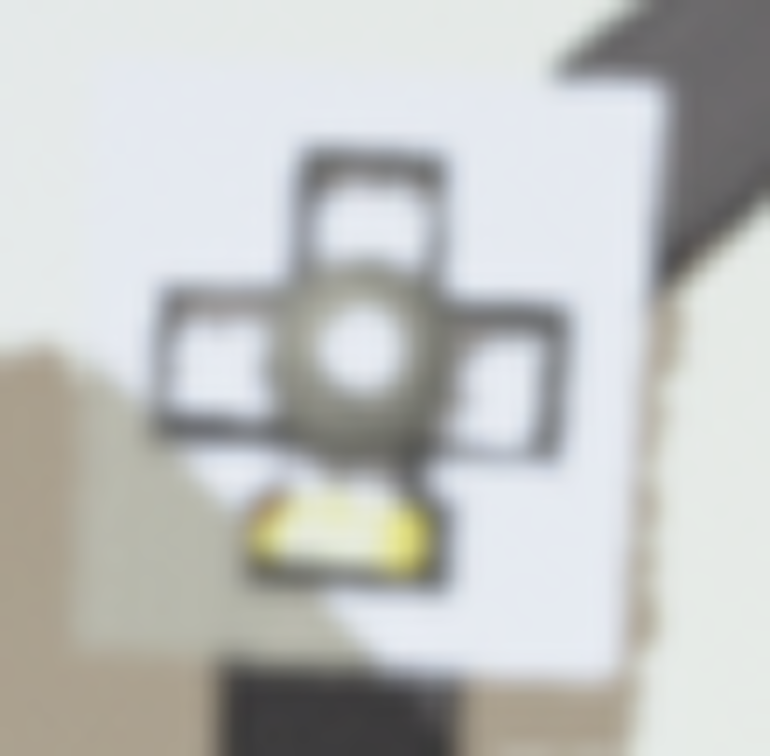

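Run:
```python
from h import *
d=load('w10')
for u,v in((265,270),(400,275),(255,400),(385,410)): print(px(d,180+u//4,v//4,1).round(4))
print(px(d,180+310//4,600//4,1).round(4),'arm top expect .083')
print(hand_in())
```

```text
[0.5497 0.1409 0.0916]
[0.5729 0.1629 0.0921]
[0.5684 0.1178 0.0901]
[0.5924 0.1393 0.0907]
[0.6136 0.0924 0.0805] arm top expect .083
the job is handed in; nothing more can be done
None
```

The red-knobbed lever is on the splined shaft, down on the collar and swung anticlockwise to the stop. I then let it go and handed the job in, with the clock at about 22.5 s.

**Fitting:** I turned the lever to the brass spline, measured at about -2.145 rad in the world frame. It slid down with no rise in force until the hub met the collar at the expected height, where the force changed by about 8 N.

**Swing:** I gripped the knob lightly (8 N) and moved it round its arc until the resistance climbed to about 8 N along the direction of travel. Then I opened the fingers and lifted clear.

**Last checks:**
- **Hub height:** the hub's top face reads 90–92 mm above the bench, against 90 mm expected. The arm's top reads 80.5 mm against 83 mm. Both are within the camera depth noise.
- **Shaft angle:** the finger's direction puts the shaft at about -0.895 rad, against -0.902 for the stop. Cruder readings from the finger's end edge and the splines scattered from -0.81 to -0.88.
- **Knob:** the lever sits about 0.05 rad past the stop direction, which is inside the 0.08 rad spline play.
- **Finger and rack:** the finger points squarely at the blue rack. A gap of a few millimetres shows between them, matching the stated sizes (a 55 mm finger and a rack edge 60 mm from the axis), so I could not confirm actual contact.
- **Other things on the bench:** the gripper touched none of them that I know of. I did not re-measure them at the end.

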